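# Lock the quarter-turn filler cap on a small-engine fuel tank and hold it for the leak test

### The job

Put the steel filler cap (the large one with the black grip bar) on the neck of the grey fuel tank: set its two tabs into the slots of the neck, press it down against its spring, and turn it clockwise (seen from above) the full quarter turn until you feel it come up against its stop. Then keep hold of the cap there, locked and seated level on the neck, and finish while still gripping it, because I am about to put air on the tank. Leave the other things on the bench where they lie.

Things in the scene. Friction and masses are not known exactly. Their poses are not given: they have to be found in the camera images.
- cap_bar (a point): Middle of the grip bar of the filler cap: a loose round steel cap 62 mm across, 37 mm high, standing right way up on the bench, with one raised black bar across its top, 48 mm long, 13 wide, 20 high. The point is on the cap's axis, 10 mm above the cap's flat top, 10 mm below the bar's top, 27 mm above the bench at the start. x runs along the bar, z up. A half turn of the cap makes no difference.
- cap: The same cap, about 0.1 kg; origin on its axis at its lowest part, 27 mm below the bar's middle, axes as the bar's. Underneath: a steel stem 33 mm across with two tabs 9 mm wide and 3 mm thick at its foot, reaching 21.5 mm from the axis, one under each end of the bar; around the stem a sprung seal ring that bears on the neck.
- seal (a joint): How far the cap's seal ring is pressed up into the cap against its spring, m. 0: free (3 N), bar's middle 25 mm above the mouth, tabs just in the slots. 0.004: tabs just pass under the lip (9 N, 21 mm). 0.006: they clear a bead under the lip about half-way round (12 N, 19 mm). 0.008: solid (15 N, 17 mm). Turned past the bead it springs back to 0.004 and stays locked.
- neck (a point): Centre of the top face of the tank's steel filler neck, 157 mm above the bench, z up. Mouth 36 mm across, 54 mm outside, lip 3 mm thick, two opposite slots 15 mm wide, 24 mm out. The slots' line is 80 deg counter-clockwise from above of x: the cap enters with its bar on that line and turns 80 deg clockwise to a solid stop, where the bar lies along x. The other way is barred.
- tank: The grey steel fuel tank, fixed: a box 190 x 250 mm, its top 135 mm above the bench, bolted to a plywood board 250 x 310 mm and 18 mm thick; the centre of both is 45 mm along x and 65 mm along y from the neck. Origin on the bench under the neck's centre, axes as the neck's. While the cap is kept down it turns with under 0.3 N m; 0.5 N m means the stop.
- oil_plug: A bystander: a small grey oil plug 30 mm across with a bar 26 mm long on top, 34 mm high, standing on the bench; origin at its underside. Not the filler cap.
- spark_plug: A bystander: a spark plug about 80 mm long and 21 mm thick, lying on the bench; origin at its underside.
- wrench: A bystander: a steel wrench 190 mm long, lying on the bench.
- carburettor: A bystander: an aluminium carburettor about 85 x 55 x 60 mm on the bench; origin at its underside.
- oil_bottle: A bystander: a grey oil bottle 68 mm across and 190 mm high, standing; origin at its underside.
- screwdriver: A bystander: a screwdriver 200 mm long lying on the bench near the robot.
- funnel: A bystander: a grey funnel, 110 mm across and 135 mm high, standing on its mouth; origin at its underside.
There are look-alikes about, which are no part of the job. What is meant by the cap is not orange, and is the smaller of those in its own colour.

How it is judged:
By the outcome, as a careful person would: the job done as asked, in the order asked, and still so for the second after the job is handed in, while the arm keeps its last pose, push and grip.
It also fails if it takes over 54 s, if anything falls off the work surface, if the arm or the gripper's body presses on something with over 40 N, if the wrist force passes 120 N, or if a joint passes its speed limit or range.

### The arm

A 7-joint arm with a two-finger parallel gripper is mounted at the origin on the work surface. World frame = base frame: x ahead of the robot, y to its left, z up, the work surface at z = 0. Lengths are in m, angles in rad, forces in N, time in s.
With the tool pointing down it reaches from about 0.4 to 0.925 m from the base axis. Payload 5.6 kg.
Tool frame: the origin (TCP) lies between the finger pads; the fingertips stand 22 mm ahead of it and the grasp point (between the pads) lies 3 mm ahead of it; z points along the fingers, y is the direction in which the jaws open and shut (so a half turn about z gives the same grasp; the last joint's range is limited). The gripper opens to 85 mm and grips with 20 to 120 N. Pads are 22 mm wide; open, the fingers measure 114 mm over their backs; the gripper's body (76 mm by 85 mm) begins 54 mm behind the grasp point. The pads swing forward as they close: fully open they stand 13 mm farther back than shut.
Start: joints at [1.165, 0.468, -0.012, 1.603, 0.006, 1.071, -0.056], TCP at [0.231, -0.608, 0.253] pointing down, gripper open.
Joint ranges: [-2.53, 2.53], [-0.31, 2.02], [-1.57, 1.55], [0.28, 2.44], [-1.29, 4.43], [0.15, 1.84], [-2.92, 2.92]. Speed limits (rad/s): [2.57, 2.57, 3.14, 3.14, 3.14, 3.14, 3.14].

### API

Orientations are given as a 3x3 rotation matrix whose columns are the frame's x, y, z axes.
In Python, from cell import * gives the robot as it stands.
- The arm moves only by the tool apply_moves, never from a script. Its argument "increments" is text: rows parted by semicolons, each of 7 numbers parted by spaces: the closure in counts, from 0 (fully open) to 255 (shut), then the shift along the tool's x, y, z in units of 0.02 m (1.0 is 0.02 m), then the turn, a rotation vector about the tool's x, y, z in units of 0.15 rad (1.0 is 0.15 rad). In form: gripper x y z wx wy wz; .... A call has 1 to 12 rows; each row shifts and turns the commanded pose from where the row before left it, along the tool's axes as they then stand; what a row does not reach is not made up. A row lasts 1/8 s, in which the tool goes at most 62.5 mm and 10.7 degrees, less where a joint would pass 70% of its speed; a pose out of reach is approached as far as the arm can. A call with a number of a shift or a turn outside -1 to 1 is refused whole. A call with a gripper value outside its range is refused whole. The fingers move at their own pace and stop on an object; "squeeze" is the grip in N (left out, the last holds). Time passes only in rows, so rows that do not move let the fingers close. It gives the time, the measured TCP pose, the force and the opening at its end, in the units of the state.
- get_obs(): the state, without advancing time (a new reading comes with each control period).
- snapshot(name): name is "side" or "top"; returns (picture, depth): 384x512x3 uint8, blue, green, red; 384x512 float32, m along the optical axis (not along the pixel's ray), 0 where there is no reading.
- calibration(name): a dict with "fov_y" (degrees; the focal length in pixels is half the picture's height over the tangent of half this angle, whatever the lens; pixels are square), "cx", "cy" (the principal point, pixels), "distortion" ([k1, k2, p1, p2, k3] as OpenCV has them; the pictures are not rectified), "rvec" (rotation vector, rad) and "tvec" (3), from world to camera coordinates, as OpenCV has them. Camera axes: x right, y down, z forward; pixel columns grow to the right and rows downward; lengths in m; the calibration is good to about 2 mm. A picture is of the moment at which its call begins. calibration takes no time and is no camera call.
- sign_off(): hands the job in, once; it reports no verdict.
The state is a dict: "time_s": time; "joints": joint angles; "dq": joint speeds; "joint_torque": joint torques, N m; "eef_pos": TCP position; "orientation": TCP orientation; "force": force on the tool from outside, world axes, zero at the start; "wrist_torque": the same for the moment, N m; "grip_width": opening from 0.0 (shut) to 1.0 (fully open).
Only numpy, scipy, OpenCV 4.12 (cv2) and the standard library are available. Lean on these libraries where they do the work, as an engineer would, in place of code of your own. Each camera call takes 0.05 s, during which the arm holds its last target. There are 200 camera calls.

## Working session

There is one attempt and no reset: what is moved stays moved. The work goes in short steps, Python scripts to look and compute and a tool call to move; the robot and the scene stay as the last step left them, time stands still between calls to the robot, and variables do not carry over. Pictures are saved under pics/ and viewed, about 8 in all and at most 12, crops included, and the job is handed in when it is done.

Besides the shell and the picture viewer there is one more tool, called after "Request:" in YAML: its name, and indented under it one key for each argument. apply_moves: Moves the arm, as the interface text tells. Its arguments: {"type":"object","properties":{"increments":{"type":"string"},"squeeze":{"type":"number"}},"required":["increments"]}

```bash
ls; mkdir -p pics; python3 - <<'E'
from cell import *
import cv2,numpy as np
for n in ["side","top"]:
    p,d=snapshot(n); cv2.imwrite(f"pics/{n}0.png",p); np.save(f"pics/{n}0.npy",d); print(n,calibration(n))
o=get_obs(); print(o)
E
```

```text
pics
side {'fov_y': 52.930650725619856, 'cx': 258.09941857046334, 'cy': 196.1905806275445, 'distortion': array([0.04397298, 0.        , 0.        , 0.        , 0.        ]), 'rvec': array([ 0.41811957, -2.59609797,  1.3790925 ]), 'tvec': array([0.50858491, 0.19443414, 1.42907429])}
top {'fov_y': 53.017437457499, 'cx': 260.3891172797584, 'cy': 187.46304967902213, 'distortion': array([0.01522467, 0.        , 0.        , 0.        , 0.        ]), 'rvec': array([ 2.17977747, -2.18442627,  0.10994736]), 'tvec': array([0.00421296, 0.5500654 , 1.37719099])}
{'time_s': 0.1, 'joints': array([ 1.16500553,  0.468332  , -0.01161673,  1.60352876,  0.00600625,
        1.07140821, -0.05627563]), 'dq': array([-0.0008463 , -0.0007242 , -0.00125437, -0.00114263, -0.00021531,
        0.00043037,  0.00049415]), 'joint_torque': array([ 8.17748132e-04, -5.33522308e+01,  2.15969497e-02, -2.51966590e+01,
        1.15426281e-02,  4.32429020e-03,  2.87629760e-06]), 'eef_pos': array([ 0.23045539, -0.60727248,  0.25240688]), 'orientation': array([[ 9.34918774e-01,  3.54861112e-01, -6.90166743e-04],
       [ 3.54861764e-01, -9.34917595e-01,  1.48968091e-03],
       [-1.16619208e-04, -1.63764444e-03, -9.99998652e-01]]), 'force': array([-0.73295401, -0.16703113,  0.38935565]), 'wrist_torque': array([ 0.02189513,  0.04043838, -0.02639426]), 'grip_width': 0.9989873218441079}
```

View pics/top0.png

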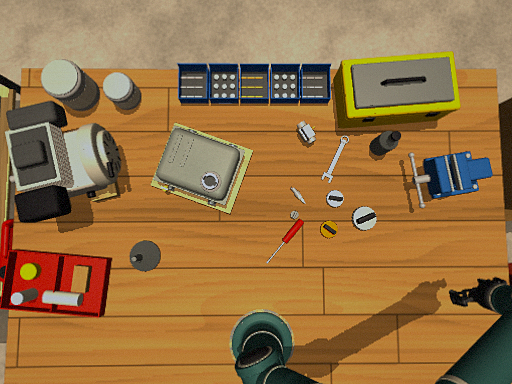

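View pics/side0.png

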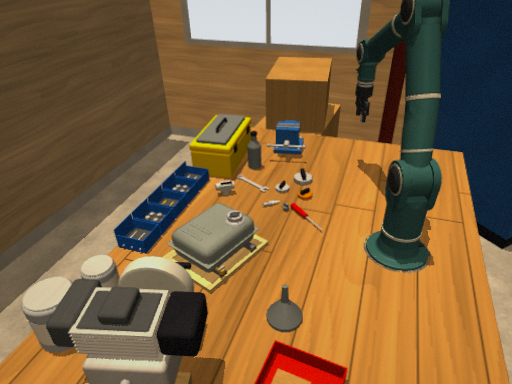

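```bash
cat > h.py <<'E'
from cell import *
import cv2,numpy as np
def cam(n):
    c=calibration(n); f=192/np.tan(np.radians(c['fov_y']/2))
    K=np.array([[f,0,c['cx']],[0,f,c['cy']],[0,0,1.]]); R=cv2.Rodrigues(c['rvec'])[0]
    return K,np.array(c['distortion']),R,np.array(c['tvec'])
def ray(n,uv):
    K,D,R,t=cam(n); p=cv2.undistortPoints(np.array([[uv]],float),K,D)[0,0]
    return -R.T@t, R.T@np.array([p[0],p[1],1])
def onz(n,uv,z):
    c,d=ray(n,uv); return c+d*(z-c[2])/d[2]
def tri(a,b):
    (c1,d1),(c2,d2)=ray('top',a),ray('side',b)
    s=np.linalg.lstsq(np.c_[d1,-d2],c2-c1,rcond=None)[0]
    p,q=c1+d1*s[0],c2+d2*s[1]; return (p+q)/2,np.linalg.norm(p-q)
def proj(n,P):
    K,D,R,t=cam(n); return cv2.projectPoints(np.array([P],float),cv2.Rodrigues(R)[0],t,K,D)[0][0,0]
def crop(p,u,v,w,h,s):
    return cv2.resize(p[v:v+h,u:u+w],None,fx=s,fy=s,interpolation=cv2.INTER_CUBIC)
E
python3 - <<'E'
from h import *
t=cv2.imread('pics/top0.png');s=cv2.imread('pics/side0.png')
a=np.hstack([crop(t,318,182,66,50,6),crop(t,185,155,66,50,6)])
b=np.hstack([crop(s,262,160,66,50,6),crop(s,205,200,66,50,6)])
cv2.imwrite('pics/m1.png',np.vstack([a,b]))
E
```

```text
(no output)
```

View pics/m1.png

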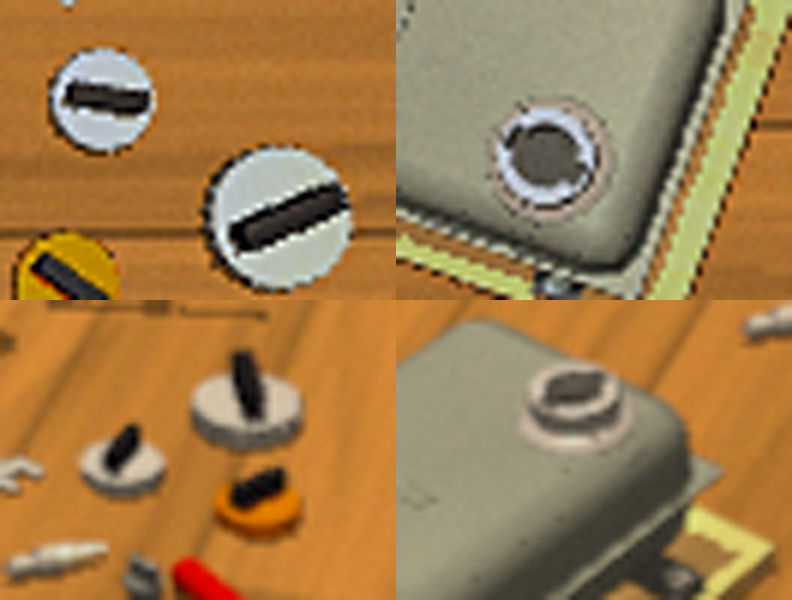

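```bash
python3 - <<'E'
from h import *
T=lambda x,y,u,v:(x/6+u-.4,y/6+v-.4)
print('capdisc',tri(T(103,100,318,182),T(122,163,262,160)), onz('top',T(103,100,318,182),.015))
print('barends top z.037',onz('top',T(66,96,318,182),.037),onz('top',T(150,101,318,182),.037))
print('big w', np.linalg.norm(onz('top',T(205,220,318,182),.02)-onz('top',T(353,220,318,182),.02)),'small w',np.linalg.norm(onz('top',T(50,100,318,182),.015)-onz('top',T(156,100,318,182),.015)))
print('neck',tri(T(150,156,185,155),T(180,88,205,200)),onz('top',T(150,156,185,155),.157))
print('slots',onz('top',T(119,135,185,155),.157),onz('top',T(186,182,185,155),.157))
# board edge direction; tank
print('board right edge',onz('top',(253.5,151),.018),onz('top',(233,213),.018),'topleft,botleft',onz('top',(173,123),.018),onz('top',(151,185),.018))
d=np.load('pics/top0.npy'); print(d[196:200,333:338],d[178:184,198:222:3])
E
```

```text
capdisc (array([ 0.51229823, -0.2696677 ,  0.01184432]), np.float64(0.002836515980283297)) [ 0.510741   -0.26939085  0.015     ]
barends top z.037 [ 0.51186815 -0.24263714  0.037     ] [ 0.50877042 -0.29311787  0.037     ]
big w 0.0897401254511648 small w 0.06478778632410107
neck (array([0.56227139, 0.17235287, 0.15597736]), np.float64(0.0018464738402264509)) [0.56128011 0.17192909 0.157     ]
slots [0.57289943 0.18902225 0.157     ] [0.54691469 0.15209552 0.157     ]
board right edge [0.68562315 0.02800158 0.018     ] [0.4576731  0.10269728 0.018     ] topleft,botleft [0.7904005  0.32543394 0.018     ] [0.56026647 0.40135547 0.018     ]
[[1.3857462 1.3911904 1.3888869 1.3957762 1.4123156]
 [1.3817421 1.392933  1.3881725 1.3884956 1.3949896]
 [1.3923122 1.38502   1.3856602 1.3870028 1.3846041]
 [1.392249  1.3843789 1.3906788 0.        1.3908527]] [[1.286838  1.2871325 1.2912629 1.2934153 1.2895961 1.2908164 1.2705607
  1.2891663]
 [1.2892405 1.2825695 1.2893325 1.2867036 1.2911267 1.2913761 1.2716123
  1.2863655]
 [1.2887255 1.2834136 1.2688618 1.2897391 1.2847686 1.2880235 1.266617
  1.2835624]
 [1.2909805 1.2814689 1.2732353 1.2874181 1.2916725 1.289126  1.2685268
  1.2883823]
 [1.2903135 1.2831486 1.2687298 1.2893304 1.292651  1.2888225 1.2917348
  1.2887849]
 [1.2880532 1.2817609 1.2678182 1.2821542 1.2899652 1.2921501 1.2894461
  1.2845633]]
```

```bash
cat >> h.py <<'E'
def go(P,ang,n=1):
    """print the shift (units) in present tool axes to P, tilt and turn (units) to x-axis at ang deg, tool down"""
    o=get_obs(); R=np.array(o['orientation']); a=np.radians(ang); s,c=np.sin(a),np.cos(a)
    G=np.array([[c,s,0],[s,-c,0],[0,0,-1.]])
    sh=R.T@(np.array(P)-o['eef_pos'])/.02; rv=cv2.Rodrigues(R.T@G)[0].ravel()/.15
    print('t',round(o['time_s'],2),'pos',o['eef_pos'].round(4),'ang',round(float(np.degrees(np.arctan2(R[1,0],R[0,0]))),2),'w',round(float(o['grip_width']),3),'F',np.round(o['force'],1),'M',np.round(o['wrist_torque'],2),'j7',round(float(o['joints'][6]),2))
    print('shift',sh.round(3),'turn',rv.round(3))
E
python3 -c "
from h import *
go((.511,-.2687,.13),86.5)"
```

```text
t 0.1 pos [ 0.2305 -0.6073  0.2524] ang 20.78 w 0.999 F [-0.7 -0.2  0.4] M [ 0.02  0.04 -0.03] j7 -0.06
shift [ 19.122 -10.839   6.136] turn [-1.000e-02 -6.000e-03 -7.646e+00]
```

Request:
apply_moves:
  increments: "0 0.956 -0.542 0 0 0 0;0 0.956 -0.542 0 0 0 0;0 0.956 -0.542 0 0 0 0;0 0.956 -0.542 0 0 0 0;0 0.956 -0.542 0 0 0 0;0 0.956 -0.542 0 0 0 0;0 0.956 -0.542 0 0 0 0;0 0.956 -0.542 0 0 0 0;0 0.956 -0.542 0 0 0 0;0 0.956 -0.542 0 0 0 0"

```text
time_s: 1.35
eef_pos: [0.3718, -0.4372, 0.2534]
orientation: [[0.935, 0.355, 0.0], [0.355, -0.935, -0.0], [0.0, 0.0, -1.0]]
force: [0.0, 0.4, 1.0]
grip_width: 1.005
```

Request:
apply_moves:
  increments: "0 0.956 -0.542 0 0 0 0;0 0.956 -0.542 0 0 0 0;0 0.956 -0.542 0 0 0 0;0 0.956 -0.542 0 0 0 0;0 0.956 -0.542 0 0 0 0;0 0.956 -0.542 0 0 0 0;0 0.956 -0.542 0 0 0 0;0 0.956 -0.542 0 0 0 0;0 0.956 -0.542 0 0 0 0;0 0.956 -0.542 0 0 0 0"

```text
time_s: 2.6
eef_pos: [0.5118, -0.2679, 0.2534]
orientation: [[0.935, 0.355, 0.0], [0.355, -0.935, -0.0], [0.0, 0.0, -1.0]]
force: [0.1, 0.4, 0.1]
grip_width: 0.998
```

Request:
apply_moves:
  increments: "170 0 0 0.8 0 0 -0.95;170 0 0 0.8 0 0 -0.95;170 0 0 0.8 0 0 -0.95;170 0 0 0.8 0 0 -0.95;170 0 0 0.8 0 0 -0.95;170 0 0 0.8 0 0 -0.95;170 0 0 0.7 0 0 -0.95;170 0 0 0.6 0 0 -0.95;170 0 0 0 0 0 0;170 0 0 0 0 0 0"

```text
time_s: 3.85
eef_pos: [0.5116, -0.2691, 0.1318]
orientation: [[0.07, 0.998, 0.001], [0.998, -0.07, -0.0], [-0.0, 0.001, -1.0]]
force: [-0.5, -1.1, -0.3]
grip_width: 0.333
```

```bash
python3 - <<'E'
from h import *
go((.511,-.2687,.06),86.5)
t,_=snapshot('top');s,_=snapshot('side')
cv2.imwrite('pics/m2.png',np.hstack([crop(t,310,160,64,64,6),crop(s,255,140,64,64,6)]))
E
```

```text
t 3.85 pos [ 0.5116 -0.2691  0.1318] ang 85.98 w 0.333 F [-0.5 -1.1 -0.3] M [-0.02  0.02  0.01] j7 0.13
shift [ 0.019 -0.034  3.588] turn [ 0.004  0.002 -0.061]
```

View pics/m2.png

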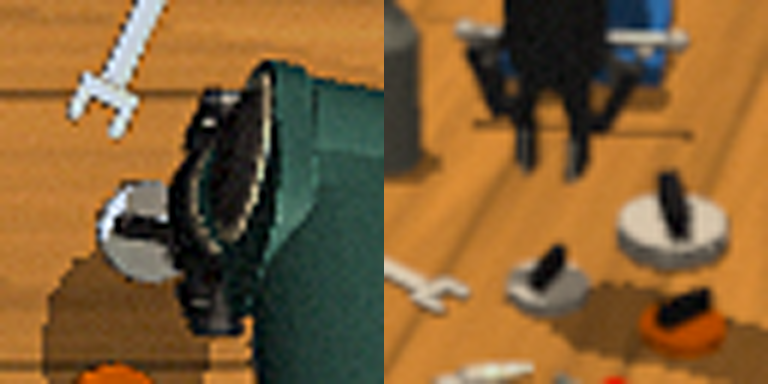

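```bash
python3 - <<'E'
from h import *
for z in (.11,.12): print(proj('side',(.5116,-.2691,z)))
E
```

```text
[282.68732943 168.29397839]
[282.72277215 166.33530325]
```

Request:
apply_moves:
  increments: "170 0 -0.03 1 0 0 0;170 0 0 1 0 0 0;170 0 0 1 0 0 0;170 0 0 0.6 0 0 0;170 0 0 0 0 0 0"

```text
time_s: 4.58
eef_pos: [0.5099, -0.2688, 0.0578]
orientation: [[0.068, 0.998, -0.002], [0.998, -0.068, 0.001], [0.001, -0.002, -1.0]]
force: [-0.1, 0.9, -0.3]
grip_width: 0.33
```

Request:
apply_moves:
  increments: "170 0 0.02 0.2 0 0 0;170 0 0 0.2 0 0 0;170 0 0 0 0 0 0"

```text
time_s: 4.95
eef_pos: [0.511, -0.2694, 0.0513]
orientation: [[0.068, 0.998, 0.0], [0.998, -0.068, -0.0], [-0.0, 0.0, -1.0]]
force: [-0.5, -0.8, -0.4]
grip_width: 0.333
```

Request:
apply_moves:
  increments: "170 0 0 0.1 0 0 0;170 0 0 0.1 0 0 0;170 0 0 0.1 0 0 0;170 0 0 0 0 0 0"

```text
time_s: 5.45
eef_pos: [0.5109, -0.2693, 0.0451]
orientation: [[0.068, 0.998, -0.0], [0.998, -0.068, 0.0], [0.0, -0.0, -1.0]]
force: [0.3, 0.3, -0.1]
grip_width: 0.331
```

Request:
apply_moves:
  increments: "170 0 0 0.1 0 0 0;255 0 0 0 0 0 0;255 0 0 0 0 0 0;255 0 0 0 0 0 0;255 0 0 0 0 0 0"
  squeeze: 30

```text
time_s: 6.08
eef_pos: [0.5109, -0.2693, 0.0432]
orientation: [[0.068, 0.998, -0.0], [0.998, -0.068, -0.0], [-0.0, -0.0, -1.0]]
force: [-0.6, -0.4, -1.5]
grip_width: 0.139
```

```bash
python3 - <<'E'
from h import *
go((.511,-.2687,.16),86.5)
t,_=snapshot('top');s,_=snapshot('side')
cv2.imwrite('pics/m3.png',np.hstack([crop(t,310,160,64,64,6),crop(s,255,140,64,64,6)]))
E
```

```text
t 6.08 pos [ 0.5109 -0.2693  0.0432] ang 86.1 w 0.139 F [-0.6 -0.4 -1.5] M [-0.1  -0.02  0.04] j7 0.07
shift [ 0.03   0.    -5.838] turn [-0.001  0.    -0.047]
```

View pics/m3.png

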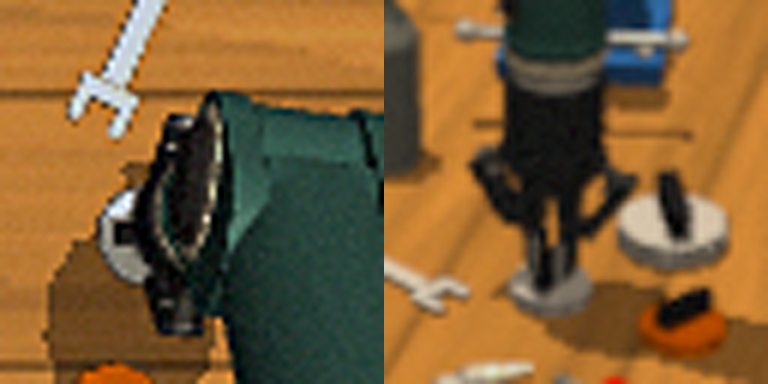

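Request:
apply_moves:
  increments: "255 0 0 0 0 0 0;255 0 0 0 0 0 0;255 0 0 -0.5 0 0 0;255 0 0 -1 0 0 0;255 0 0 -1 0 0 0;255 0 0 -1 0 0 0;255 0 0 -1 0 0 0;255 0 0 -1 0 0 0;255 0 0 -1 0 0 0;255 0 0 -1 0 0 0;255 0 0 -1 0 0 0;255 0 0 -1 0 0 0"
  squeeze: 100

```text
time_s: 7.68
eef_pos: [0.5109, -0.2692, 0.2347]
orientation: [[0.068, 0.998, 0.0], [0.998, -0.068, -0.0], [-0.0, 0.0, -1.0]]
force: [-0.2, 0.3, -0.4]
grip_width: 0.122
```

Request:
apply_moves:
  increments: "255 0 0 -1 0 0 0;255 0 0 -0.5 0 0 0;255 0 0 0 0 0 0"

```text
time_s: 8.05
eef_pos: [0.5112, -0.2694, 0.2641]
orientation: [[0.068, 0.998, 0.001], [0.998, -0.068, -0.001], [-0.001, 0.001, -1.0]]
force: [1.1, -0.3, -1.2]
grip_width: 0.125
```

```bash
python3 - <<'E'
from h import *
go((.5613,.172,.255),61.4)
E
```

```text
t 8.05 pos [ 0.5112 -0.2694  0.2641] ang 86.1 w 0.125 F [ 1.1 -0.3 -1.2] M [-0.   -0.04  0.01] j7 0.2
shift [22.188  0.997  0.439] turn [0.008 0.003 2.874]
```

Request:
apply_moves:
  increments: "255 0.93 0.042 0 0 0 0;255 0.93 0.042 0 0 0 0;255 0.93 0.042 0 0 0 0;255 0.93 0.042 0 0 0 0;255 0.93 0.042 0 0 0 0;255 0.93 0.042 0 0 0 0;255 0.93 0.042 0 0 0 0;255 0.93 0.042 0 0 0 0;255 0.93 0.042 0 0 0 0;255 0.93 0.042 0 0 0 0;255 0.93 0.042 0 0 0 0;255 0.93 0.042 0 0 0 0"

```text
time_s: 9.55
eef_pos: [0.5364, -0.0461, 0.2633]
orientation: [[0.068, 0.998, 0.0], [0.998, -0.068, -0.0], [0.0, 0.0, -1.0]]
force: [0.4, -0.3, -1.0]
grip_width: 0.119
```

Request:
apply_moves:
  increments: "255 0.92 0.041 0 0 0 0;255 0.92 0.041 0 0 0 0;255 0.92 0.041 0 0 0 0;255 0.92 0.041 0 0 0 0;255 0.92 0.041 0 0 0 0;255 0.92 0.041 0 0 0 0;255 0.92 0.041 0 0 0 0;255 0.92 0.041 0 0 0 0;255 0.92 0.041 0 0 0 0;255 0.92 0.041 0 0 0 0;255 0.92 0.041 0 0 0 0;255 0.92 0.041 0 0 0 0"

```text
time_s: 11.05
eef_pos: [0.5612, 0.1735, 0.2632]
orientation: [[0.068, 0.998, -0.0], [0.998, -0.068, -0.0], [-0.0, -0.0, -1.0]]
force: [0.0, 0.2, -0.5]
grip_width: 0.12
```

Request:
apply_moves:
  increments: "255 0 0 0 0 0 0.95;255 0 0 0 0 0 0.95;255 0 0 0 0 0 0.95;255 0 0 0 0 0 0;255 0 0 0 0 0 0"

```text
time_s: 11.68
eef_pos: [0.5611, 0.1727, 0.2632]
orientation: [[0.473, 0.881, -0.0], [0.881, -0.473, -0.0], [-0.0, -0.0, -1.0]]
force: [-0.1, -0.7, -0.5]
grip_width: 0.122
```

```bash
python3 - <<'E'
from h import *
go((.5613,.172,.220),61.4)
t,_=snapshot('top');s,_=snapshot('side')
cv2.imwrite('pics/top4.png',t);cv2.imwrite('pics/side4.png',s)
cv2.imwrite('pics/m4.png',np.hstack([crop(t,180,135,64,64,6),crop(s,205,165,64,64,6)]))
E
```

```text
t 11.68 pos [0.5611 0.1727 0.2632] ang 61.76 w 0.122 F [-0.1 -0.7 -0.5] M [-0.02  0.02 -0.02] j7 -1.03
shift [-0.028  0.026  2.162] turn [-0.     0.     0.042]
```

View pics/m4.png

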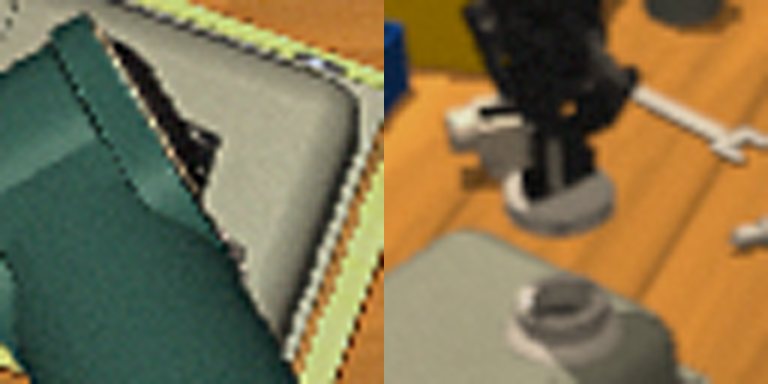

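```bash
python3 - <<'E'
from h import *
T=lambda x,y,u,v:(x/6+u-.4,y/6+v-.4)
print('cap obs',T(559.5-384,195,205,165),'pred disc top',proj('side',(.5611,.1727,.237)),'bottomdisc',proj('side',(.5611,.1727,.229)))
print('neck obs',T(566-384,299,205,165),'pred',proj('side',(.5613,.172,.157)),proj('side',(.5713,.172,.157)),proj('side',(.5613,.182,.157)))
for n in('side','top'):
  K,D,R,t=cam(n); print((-R.T@t).round(3))
E
```

```text
cap obs (233.85, 197.1) pred disc top [233.87131027 195.35537956] bottomdisc [233.99978662 197.2942413 ]
neck obs (234.93333333333334, 214.43333333333334) pred [235.13696479 214.05254851] [232.51391938 213.55156586] [234.08208231 215.6703869 ]
[0.113 1.179 0.968]
[0.426 0.021 1.42 ]
```

```bash
python3 - <<'E'
from h import *
go((.562,.173,.205),61.4)
E
```

```text
t 11.78 pos [0.5611 0.1725 0.2632] ang 61.69 w 0.119 F [-0.   0.4 -1.1] M [-0.   -0.01 -0.  ] j7 -1.04
shift [0.045 0.027 2.91 ] turn [-0.001  0.     0.034]
```

Request:
apply_moves:
  increments: "255 0.045 0.027 0.9 0 0 0.03;255 0 0 0.9 0 0 0;255 0 0 0.6 0 0 0;255 0 0 0.3 0 0 0;255 0 0 0.2 0 0 0;255 0 0 0 0 0 0"

```text
time_s: 12.52
eef_pos: [0.5621, 0.1729, 0.2053]
orientation: [[0.479, 0.878, 0.0], [0.878, -0.479, 0.0], [0.0, 0.0, -1.0]]
force: [0.4, -0.3, -1.0]
grip_width: 0.119
```

Request:
apply_moves:
  increments: "255 0 0 0.1 0 0 0;255 0 0 0.1 0 0 0;255 0 0 0 0 0 0"

```text
time_s: 12.9
eef_pos: [0.562, 0.1728, 0.2012]
orientation: [[0.479, 0.878, -0.0], [0.878, -0.479, -0.0], [-0.0, 0.0, -1.0]]
force: [0.4, -0.6, -0.9]
grip_width: 0.126
```

Request:
apply_moves:
  increments: "255 0 0 0.1 0 0 0;255 0 0 0 0 0 0"

```text
time_s: 13.15
eef_pos: [0.5621, 0.1729, 0.1993]
orientation: [[0.479, 0.878, 0.0], [0.878, -0.479, 0.0], [0.0, 0.0, -1.0]]
force: [-0.5, -0.6, -0.4]
grip_width: 0.123
```

Request:
apply_moves:
  increments: "255 0 0 0.05 0 0 0;255 0 0 0 0 0 0"

```text
time_s: 13.4
eef_pos: [0.5624, 0.1728, 0.1985]
orientation: [[0.48, 0.877, 0.001], [0.877, -0.48, 0.0], [0.001, 0.001, -1.0]]
force: [1.1, -0.3, 0.4]
grip_width: 0.121
```

Request:
apply_moves:
  increments: "255 0 0 0.05 0 0 0;255 0 0 0 0 0 0"

```text
time_s: 13.65
eef_pos: [0.5624, 0.1729, 0.1977]
orientation: [[0.48, 0.877, 0.001], [0.877, -0.48, 0.0], [0.001, 0.001, -1.0]]
force: [0.9, -1.0, 3.9]
grip_width: 0.124
```

Request:
apply_moves:
  increments: "255 0 0 0.05 0 0 0;255 0 0 0 0 0 0"

```text
time_s: 13.9
eef_pos: [0.5626, 0.1728, 0.1969]
orientation: [[0.48, 0.877, 0.001], [0.877, -0.48, 0.0], [0.001, 0.001, -1.0]]
force: [0.8, -0.2, 5.9]
grip_width: 0.124
```

Request:
apply_moves:
  increments: "255 0 0 0.05 0 0 0;255 0 0 0 0 0 0"

```text
time_s: 14.15
eef_pos: [0.5626, 0.1729, 0.1963]
orientation: [[0.48, 0.878, 0.002], [0.878, -0.48, -0.0], [0.001, 0.001, -1.0]]
force: [0.0, -1.1, 8.0]
grip_width: 0.122
```

Request:
apply_moves:
  increments: "255 0 0 0.05 0 0 0;255 0 0 0.05 0 0 0;255 0 0 0 0 0 0"

```text
time_s: 14.52
eef_pos: [0.5629, 0.1728, 0.1946]
orientation: [[0.48, 0.878, 0.002], [0.878, -0.48, -0.0], [0.001, 0.002, -1.0]]
force: [-0.6, -1.2, 9.5]
grip_width: 0.12
```

```bash
python3 - <<'E'
from h import *
go((.562,.173,.205),61.4)
t,_=snapshot('top');s,_=snapshot('side')
go((.562,.173,.205),61.4)
cv2.imwrite('pics/m5.png',np.hstack([crop(t,180,150,40,40,10),crop(s,215,190,40,40,10)]))
E
```

```text
t 14.53 pos [0.5629 0.1728 0.1946] ang 61.34 w 0.12 F [-0.6 -1.2  9.5] M [-0.35  0.07 -0.01] j7 -1.08
shift [-0.014 -0.041 -0.519] turn [ 0.014 -0.007 -0.007]
t 14.62 pos [0.5629 0.1728 0.1946] ang 61.34 w 0.12 F [-0.2 -2.4  9.2] M [-0.39  0.05 -0.04] j7 -1.08
shift [-0.014 -0.041 -0.521] turn [ 0.014 -0.007 -0.007]
```

View pics/m5.png

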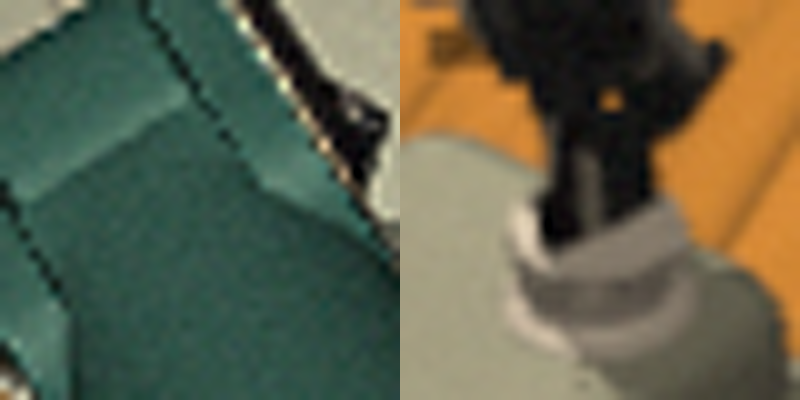

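Request:
apply_moves:
  increments: "255 0 0 -0.5 0 0 0;255 0 0 -0.7 0 0 0;255 0 0 0 0 0 0"

```text
time_s: 15.0
eef_pos: [0.5622, 0.1732, 0.2182]
orientation: [[0.479, 0.878, 0.001], [0.878, -0.479, 0.0], [0.001, 0.001, -1.0]]
force: [-0.1, 0.1, -0.8]
grip_width: 0.119
```

```bash
python3 - <<'E'
from h import *
go((.622,.22,.19),61.4)
s,_=snapshot('side')
cv2.imwrite('pics/m6.png',crop(s,205,170,60,60,8))
d=np.load('pics/top0.npy'); K,D,R,t=cam('top')
for P in [(.622,.22,.135),(.642,.22,.135),(.602,.22,.135),(.622,.24,.135),(.64,.25,.135)]:
    u,v=proj('top',P).round().astype(int); w=d[v-2:v+3,u-2:u+3]; print(P,np.median(w), (R@P+t)[2])
E
```

```text
t 15.0 pos [0.5622 0.1732 0.2182] ang 61.36 w 0.119 F [-0.1  0.1 -0.8] M [ 0.02 -0.03 -0.02] j7 -1.07
shift [3.489 1.502 1.416] turn [ 0.005 -0.006 -0.005]
(0.622, 0.22, 0.135) 1.2950795 1.2948350185020616
(0.642, 0.22, 0.135) 1.296955 1.2965987022731484
(0.602, 0.22, 0.135) 1.2939457 1.2930713347309746
(0.622, 0.24, 0.135) 1.2941751 1.2945856541669536
(0.64, 0.25, 0.135) 1.2957681 1.2960482873933779
```

View pics/m6.png

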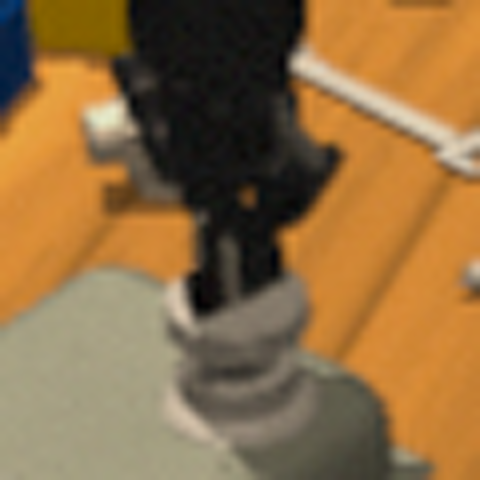

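Request:
apply_moves:
  increments: "255 0.87 0.375 0 0 0 0;255 0.87 0.375 0 0 0 0;255 0.87 0.375 0 0 0 0;255 0.87 0.375 0 0 0 0;255 0 0 0.7 0 0 0;255 0 0 0.7 0 0 0;255 0 0 0 0 0 0"

```text
time_s: 15.92
eef_pos: [0.62, 0.2182, 0.1868]
orientation: [[0.48, 0.877, -0.004], [0.877, -0.48, -0.002], [-0.004, -0.003, -1.0]]
force: [0.1, 0.4, -1.5]
grip_width: 0.118
```

Request:
apply_moves:
  increments: "255 0 0 0.2 0 0 0;255 0 0 0.1 0 0 0;255 0 0 0.1 0 0 0;255 0 0 0 0 0 0"
  squeeze: 25

```text
time_s: 16.42
eef_pos: [0.6217, 0.2195, 0.1813]
orientation: [[0.479, 0.878, 0.0], [0.878, -0.479, -0.0], [-0.0, 0.0, -1.0]]
force: [0.1, -0.5, -1.3]
grip_width: 0.12
```

Request:
apply_moves:
  increments: "255 0 0 0.1 0 0 0;255 0 0 0 0 0 0"

```text
time_s: 16.68
eef_pos: [0.6216, 0.2195, 0.1791]
orientation: [[0.479, 0.878, -0.0], [0.878, -0.479, -0.0], [-0.0, -0.0, -1.0]]
force: [-0.5, -0.1, -0.6]
grip_width: 0.124
```

Request:
apply_moves:
  increments: "255 0 0 0.05 0 0 0;255 0 0 0 0 0 0"

```text
time_s: 16.92
eef_pos: [0.6218, 0.2196, 0.1784]
orientation: [[0.48, 0.878, 0.0], [0.878, -0.48, 0.0], [0.0, 0.0, -1.0]]
force: [0.7, -0.1, -0.7]
grip_width: 0.115
```

Request:
apply_moves:
  increments: "255 0 0 0.05 0 0 0;255 0 0 0 0 0 0"

```text
time_s: 17.18
eef_pos: [0.6218, 0.2197, 0.1782]
orientation: [[0.479, 0.878, 0.001], [0.878, -0.479, -0.0], [0.0, 0.001, -1.0]]
force: [-1.4, -0.7, 4.3]
grip_width: 0.125
```

Request:
apply_moves:
  increments: "255 0 0 0.05 0 0 0;255 0 0 0 0 0 0"

```text
time_s: 17.42
eef_pos: [0.6219, 0.2197, 0.1781]
orientation: [[0.48, 0.878, 0.001], [0.878, -0.48, -0.0], [0.0, 0.001, -1.0]]
force: [-3.1, -0.4, 9.7]
grip_width: 0.123
```

Request:
apply_moves:
  increments: "170 0 0 -0.05 0 0 0;170 0 0 0 0 0 0;170 0 0 0 0 0 0"

```text
time_s: 17.8
eef_pos: [0.6216, 0.2194, 0.1769]
orientation: [[0.48, 0.878, -0.0], [0.878, -0.48, -0.0], [-0.0, -0.0, -1.0]]
force: [-0.4, 0.0, -0.2]
grip_width: 0.335
```

```bash
python3 - <<'E'
from h import *
go((.622,.22,.178),61.4)
t,_=snapshot('top');s,_=snapshot('side')
cv2.imwrite('pics/m7.png',np.hstack([crop(t,155,130,50,60,8),crop(s,195,175,50,60,8)]))
print(proj('side',(.622,.2196,.152)))
E
```

```text
t 17.8 pos [0.6216 0.2194 0.1769] ang 61.35 w 0.335 F [-0.4  0.  -0.2] M [-0.02  0.03  0.01] j7 -1.13
shift [ 0.034  0.002 -0.055] turn [-0.002  0.002 -0.006]
[213.98195359 219.87927047]
```

View pics/m7.png

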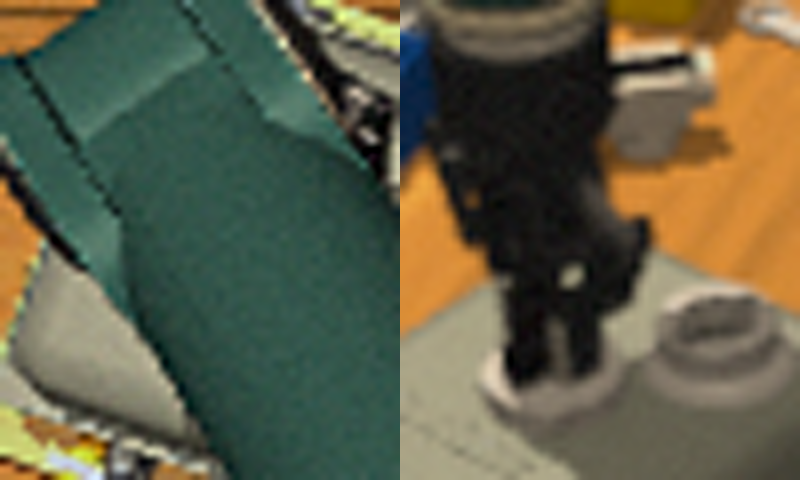

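Request:
apply_moves:
  increments: "255 0 0 0 0 0 0;255 0 0 0 0 0 0;255 0 0 0 0 0 0;255 0 0 0 0 0 0"
  squeeze: 40

```text
time_s: 18.4
eef_pos: [0.6217, 0.2195, 0.1772]
orientation: [[0.479, 0.878, -0.0], [0.878, -0.479, -0.0], [-0.0, -0.0, -1.0]]
force: [0.3, -0.5, -0.6]
grip_width: 0.139
```

Request:
apply_moves:
  increments: "255 0 0 0 0 0 0;255 0 0 0 0 0 0;255 0 0 -0.5 0 0 0;255 0 0 -0.8 0 0 0;255 0 0 -0.8 0 0 0;255 0 0 0 0 0 0"
  squeeze: 115

```text
time_s: 19.15
eef_pos: [0.6227, 0.2201, 0.2217]
orientation: [[0.48, 0.877, 0.004], [0.877, -0.48, 0.001], [0.003, 0.003, -1.0]]
force: [-0.5, -0.6, -0.8]
grip_width: 0.12
```

```bash
python3 - <<'E'
from h import *
go((.5625,.174,.2165),61.4)
E
```

```text
t 19.15 pos [0.6227 0.2201 0.2217] ang 61.34 w 0.12 F [-0.5 -0.6 -0.8] M [-0.04  0.01 -0.04] j7 -1.11
shift [-3.466 -1.538  0.247] turn [ 0.018 -0.02  -0.007]
```

Request:
apply_moves:
  increments: "255 -0.87 -0.385 0 0 0 0;255 -0.87 -0.385 0 0 0 0;255 -0.87 -0.385 0 0 0 0;255 -0.86 -0.385 0 0 0 0;255 0 0 0 0 0 0;255 0 0 0 0 0 0"

```text
time_s: 19.9
eef_pos: [0.5619, 0.1738, 0.2194]
orientation: [[0.479, 0.878, 0.001], [0.878, -0.479, 0.0], [0.001, 0.0, -1.0]]
force: [-0.2, 0.3, -0.4]
grip_width: 0.121
```

```bash
python3 - <<'E'
from h import *
go((.5625,.174,.201),61.4)
s,_=snapshot('side')
cv2.imwrite('pics/m8.png',crop(s,210,180,50,50,10))
o=get_obs()['eef_pos']; print(proj('side',o-[0,0,.025]),proj('side',(.562,.173,.157)))
E
```

```text
t 19.9 pos [0.5619 0.1738 0.2194] ang 61.35 w 0.121 F [-0.2  0.3 -0.4] M [ 0.02 -0.03  0.  ] j7 -1.07
shift [0.022 0.019 0.921] turn [ 0.003 -0.005 -0.006]
[234.18880302 205.7051986 ] [234.8479804  214.17831076]
```

View pics/m8.png

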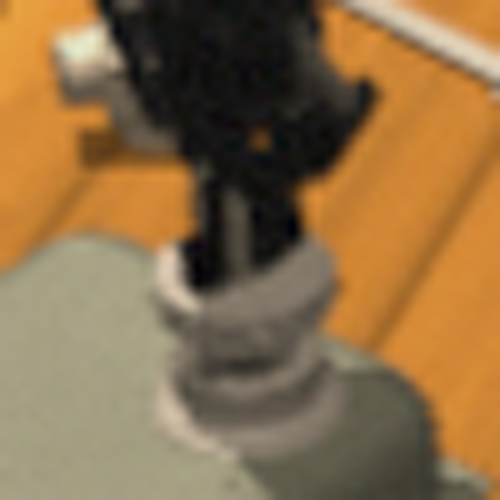

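```bash
python3 - <<'E'
from h import *
s4=cv2.imread('pics/side4.png');
m8=cv2.imread('pics/m8.png');m7=cv2.imread('pics/m7.png')[:,400:]; m6=cv2.imread('pics/m6.png')
def z(im,x,y,w,h): return cv2.convertScaleAbs(cv2.resize(im[y:y+h,x:x+w],(390,290),interpolation=cv2.INTER_CUBIC),alpha=1.5,beta=-60)
a=cv2.resize(s4,None,fx=10,fy=10,interpolation=cv2.INTER_CUBIC)
cv2.imwrite('pics/m9.png',np.vstack([np.hstack([z(a,2200,1860,270,200),z(m8,110,200,270,200)]),np.hstack([z(m7,50,300,216,160),z(m6,120,240,216,160)])]))
E
```

```text
(no output)
```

View pics/m9.png

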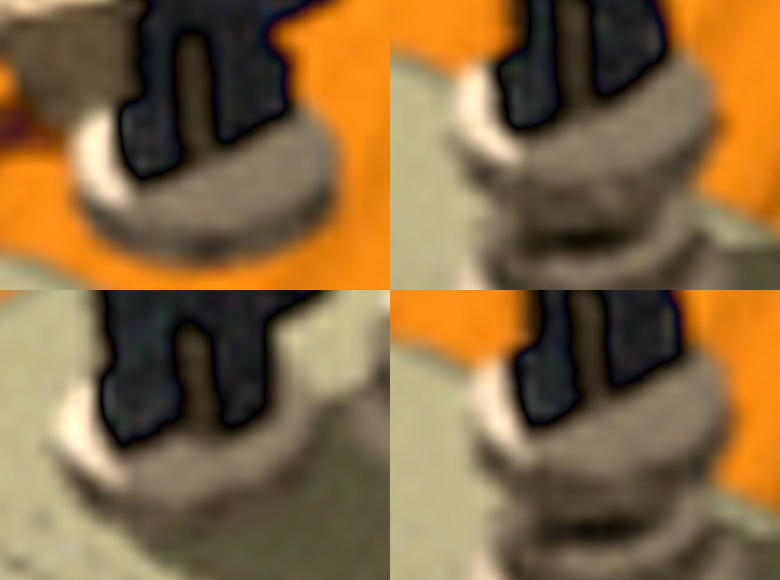

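Request:
apply_moves:
  increments: "255 -0.03 0.03 0.3 0 0 0;255 0 0 0.4 0 0 0;255 0 0 0.2 0 0 0;255 0 0 0.1 0 0 0;255 0 0 0 0 0 0"

```text
time_s: 20.58
eef_pos: [0.5616, 0.1726, 0.1992]
orientation: [[0.479, 0.878, -0.0], [0.878, -0.479, -0.0], [-0.0, -0.0, -1.0]]
force: [-1.1, -0.2, -0.6]
grip_width: 0.116
```

Request:
apply_moves:
  increments: "255 0 0 0.1 0 0 0;255 0 0 0 0 0 0"

```text
time_s: 20.82
eef_pos: [0.5622, 0.1726, 0.1974]
orientation: [[0.48, 0.877, 0.001], [0.877, -0.48, 0.0], [0.001, 0.001, -1.0]]
force: [1.7, -0.1, -0.0]
grip_width: 0.116
```

Request:
apply_moves:
  increments: "255 0 0 0.05 0 0 0;255 0 0 0.05 0 0 0;255 0 0 0 0 0 0"

```text
time_s: 21.2
eef_pos: [0.5624, 0.1726, 0.1962]
orientation: [[0.48, 0.877, 0.002], [0.877, -0.48, 0.0], [0.001, 0.002, -1.0]]
force: [-0.1, -0.5, 5.9]
grip_width: 0.118
```

```bash
python3 - <<'E'
from h import *
go((.5622,.173,.191),61.4)
E
```

```text
t 21.2 pos [0.5624 0.1726 0.1962] ang 61.33 w 0.118 F [-0.1 -0.5  5.9] M [-0.26  0.   -0.03] j7 -1.08
shift [ 0.014 -0.017  0.26 ] turn [ 0.01  -0.006 -0.008]
```

Request:
apply_moves:
  increments: "255 0 0 0.1 0 0 0;255 0 0 0.1 0 0 0;255 0 0 0 0 0 0"

```text
time_s: 21.58
eef_pos: [0.5628, 0.1726, 0.1929]
orientation: [[0.48, 0.877, 0.003], [0.877, -0.48, -0.0], [0.001, 0.003, -1.0]]
force: [0.1, -1.8, 10.4]
grip_width: 0.117
```

Request:
apply_moves:
  increments: "255 0 0 0.1 0 0 0;255 0 0 0 0 0 0;255 0 0 0 0 0 0"

```text
time_s: 21.95
eef_pos: [0.5628, 0.1726, 0.1913]
orientation: [[0.48, 0.877, 0.003], [0.877, -0.48, -0.0], [0.001, 0.003, -1.0]]
force: [-0.8, -1.8, 11.4]
grip_width: 0.116
```

```bash
python3 - <<'E'
from h import *
go((.5622,.173,.191),61.4)
E
```

```text
t 21.95 pos [0.5628 0.1726 0.1913] ang 61.33 w 0.116 F [-0.8 -1.8 11.4] M [-0.44  0.37 -0.02] j7 -1.08
shift [ 0.004 -0.037  0.016] turn [ 0.018 -0.009 -0.008]
```

Request:
apply_moves:
  increments: "255 0 0 0.04 0 0 0.3;255 0 0 0 0 0 0.4;255 0 0 0 0 0 0.4;255 0 0 0 0 0 0"

```text
time_s: 22.45
eef_pos: [0.5636, 0.1729, 0.1909]
orientation: [[0.618, 0.786, 0.005], [0.786, -0.618, 0.001], [0.004, 0.004, -1.0]]
force: [0.7, -1.1, 12.1]
grip_width: 0.117
```

```bash
python3 - <<'E'
from h import *
go((.5622,.173,.191),-18.6)
E
```

```text
t 22.45 pos [0.5636 0.1729 0.1909] ang 51.86 w 0.117 F [ 0.7 -1.1 12.1] M [-0.24  0.    0.04] j7 -1.23
shift [-0.04  -0.057 -0.004] turn [ 6.000e-03 -3.600e-02  8.198e+00]
```

Request:
apply_moves:
  increments: "255 0 0 0 0 0 0.5;255 0 0 0 0 0 0.5;255 0 0 0 0 0 0.5;255 0 0 0 0 0 0.5;255 0 0 0 0 0 0"

```text
time_s: 23.08
eef_pos: [0.5635, 0.1732, 0.191]
orientation: [[0.822, 0.569, 0.005], [0.569, -0.822, 0.001], [0.005, 0.002, -1.0]]
force: [2.6, -0.6, 11.6]
grip_width: 0.121
```

```bash
python3 - <<'E'
from h import *
go((.5622,.173,.191),-18.6)
E
```

```text
t 23.07 pos [0.5635 0.1732 0.191 ] ang 34.68 w 0.121 F [ 2.6 -0.6 11.6] M [-0.15 -0.04 -0.04] j7 -1.5
shift [-0.06  -0.028 -0.002] turn [-2.000e-03 -3.600e-02  6.199e+00]
```

Request:
apply_moves:
  increments: "255 0 0 0.05 0 0 0;255 0 0 0 0 0 0.5;255 0 0 0 0 0 0.5;255 0 0 0 0 0 0.5;255 0 0 0 0 0 0.5;255 0 0 0 0 0 0"

```text
time_s: 23.82
eef_pos: [0.5639, 0.1731, 0.1903]
orientation: [[0.954, 0.3, 0.006], [0.3, -0.954, 0.001], [0.006, 0.001, -1.0]]
force: [0.3, -1.9, 12.8]
grip_width: 0.118
```

```bash
python3 - <<'E'
from h import *
go((.5622,.173,.191),-18.6)
E
```

```text
t 23.82 pos [0.5639 0.1731 0.1903] ang 17.49 w 0.118 F [ 0.3 -1.9 12.8] M [-0.23 -0.08 -0.01] j7 -1.77
shift [-0.083 -0.018 -0.036] turn [-0.008 -0.041  4.199]
```

Request:
apply_moves:
  increments: "255 0 0 0 0 0 0.5;255 0 0 0 0 0 0.5;255 0 0 0 0 0 0.5;255 0 0 0 0 0 0.5;255 0 0 0 0 0 0.5;255 0 0 0 0 0 0.5;255 0 0 0 0 0 0"

```text
time_s: 24.7
eef_pos: [0.5641, 0.173, 0.1903]
orientation: [[0.99, -0.144, 0.006], [-0.144, -0.99, 0.001], [0.006, -0.002, -1.0]]
force: [0.8, -1.6, 12.7]
grip_width: 0.117
```

```bash
python3 - <<'E'
from h import *
go((.5622,.173,.191),-18.6)
E
```

```text
t 24.7 pos [0.5641 0.173  0.1903] ang -8.3 w 0.117 F [ 0.8 -1.6 12.7] M [-0.24 -0.17  0.04] j7 -2.17
shift [-0.092  0.013 -0.034] turn [-0.017 -0.039  1.199]
```

Request:
apply_moves:
  increments: "255 0 0 0 0 0 0.4;255 0 0 0 0 0 0.4;255 0 0 0 0 0 0"

```text
time_s: 25.08
eef_pos: [0.5639, 0.1732, 0.1903]
orientation: [[0.965, -0.261, 0.006], [-0.261, -0.965, 0.001], [0.006, -0.003, -1.0]]
force: [1.0, -0.6, 12.9]
grip_width: 0.119
```

```bash
python3 - <<'E'
from h import *
go((.5622,.173,.191),-18.6)
E
```

```text
t 25.07 pos [0.5639 0.1732 0.1903] ang -15.16 w 0.119 F [ 1.  -0.6 12.9] M [-0.19 -0.11  0.06] j7 -2.28
shift [-0.081  0.032 -0.034] turn [-0.021 -0.036  0.401]
```

Request:
apply_moves:
  increments: "255 0 0 0 0 0 0.3;255 0 0 0 0 0 0.15;255 0 0 0 0 0 0"

```text
time_s: 25.45
eef_pos: [0.5637, 0.173, 0.1903]
orientation: [[0.946, -0.325, 0.005], [-0.325, -0.946, 0.001], [0.005, -0.003, -1.0]]
force: [-0.1, -1.0, 13.8]
grip_width: 0.117
```

```bash
python3 - <<'E'
from h import *
go((.5622,.173,.191),-18.6)
E
```

```text
t 25.45 pos [0.5637 0.173  0.1903] ang -18.99 w 0.117 F [-0.1 -1.  13.8] M [-0.3   0.1   0.14] j7 -2.34
shift [-0.07   0.024 -0.038] turn [-0.018 -0.032 -0.045]
```

Request:
apply_moves:
  increments: "255 0 0 0 0 0 0.15;255 0 0 0 0 0 0.1;255 0 0 0 0 0 0"

```text
time_s: 25.82
eef_pos: [0.5634, 0.1725, 0.1902]
orientation: [[0.933, -0.361, 0.005], [-0.361, -0.933, 0.0], [0.004, -0.002, -1.0]]
force: [-0.8, -2.1, 14.5]
grip_width: 0.116
```

```bash
python3 - <<'E'
from h import *
go((.5622,.173,.191),-18.6)
E
```

```text
t 25.82 pos [0.5634 0.1725 0.1902] ang -21.13 w 0.116 F [-0.8 -2.1 14.5] M [-0.54  0.28  0.21] j7 -2.37
shift [-0.063 -0.001 -0.041] turn [-0.012 -0.028 -0.295]
```

Request:
apply_moves:
  increments: "255 0 0 0 0 0 0.15;255 0 0 0 0 0 0.1;255 0 0 0 0 0 0"

```text
time_s: 26.2
eef_pos: [0.5633, 0.1722, 0.1902]
orientation: [[0.919, -0.395, 0.004], [-0.395, -0.919, -0.0], [0.004, -0.001, -1.0]]
force: [-2.0, -3.0, 14.0]
grip_width: 0.118
```

```bash
python3 - <<'E'
from h import *
go((.5622,.173,.191),-18.6)
E
```

```text
t 26.2 pos [0.5633 0.1722 0.1902] ang -23.24 w 0.118 F [-2. -3. 14.] M [-0.66  0.38  0.42] j7 -2.4
shift [-0.063 -0.014 -0.042] turn [-0.008 -0.028 -0.54 ]
```

Request:
apply_moves:
  increments: "255 0 0 0 0 0 0.15;255 0 0 0 0 0 0.05;255 0 0 0 0 0 0"

```text
time_s: 26.58
eef_pos: [0.5632, 0.1721, 0.1902]
orientation: [[0.907, -0.421, 0.004], [-0.421, -0.907, -0.001], [0.004, -0.001, -1.0]]
force: [-2.0, -4.1, 14.4]
grip_width: 0.117
```

```bash
python3 - <<'E'
from h import *
go((.5622,.173,.191),-18.6)
E
```

```text
t 26.57 pos [0.5632 0.1721 0.1902] ang -24.92 w 0.117 F [-2.  -4.1 14.4] M [-0.76  0.42  0.66] j7 -2.43
shift [-0.063 -0.019 -0.042] turn [-0.006 -0.028 -0.735]
```

Request:
apply_moves:
  increments: "255 0 0 -0.05 0 0 0;255 0 0 -0.05 0 0 0;255 0 0 0 0 0 0"

```text
time_s: 26.95
eef_pos: [0.563, 0.1721, 0.1906]
orientation: [[0.907, -0.422, 0.003], [-0.422, -0.907, -0.0], [0.003, -0.001, -1.0]]
force: [1.7, -1.7, 6.7]
grip_width: 0.117
```

Request:
apply_moves:
  increments: "255 0 0 -0.05 0 0 0;255 0 0 0 0 0 0"

```text
time_s: 27.2
eef_pos: [0.5626, 0.1718, 0.191]
orientation: [[0.906, -0.424, 0.002], [-0.424, -0.906, -0.001], [0.002, -0.0, -1.0]]
force: [2.0, -4.0, 5.3]
grip_width: 0.12
```

Request:
apply_moves:
  increments: "255 0 0 -0.03 0 0 0;255 0 0 0 0 0 0"

```text
time_s: 27.45
eef_pos: [0.5626, 0.1718, 0.1911]
orientation: [[0.906, -0.424, 0.002], [-0.424, -0.906, -0.001], [0.002, -0.0, -1.0]]
force: [4.4, -3.9, 2.6]
grip_width: 0.113
```

```bash
python3 - <<'E'
from h import *
go((.5622,.173,.191),-18.6)
E
```

```text
t 27.45 pos [0.5626 0.1718 0.1911] ang -25.07 w 0.113 F [ 4.4 -3.9  2.6] M [-0.7  -0.87  0.12] j7 -2.43
shift [-0.042 -0.048  0.003] turn [-0.    -0.012 -0.752]
```

Request:
apply_moves:
  increments: "255 0.027 0.01 0.02 0 0 0.1;255 0 0 0 0 0 0.1;255 0 0 0 0 0 0;255 0 0 0 0 0 0"

```text
time_s: 27.95
eef_pos: [0.5625, 0.1718, 0.1911]
orientation: [[0.894, -0.449, 0.001], [-0.449, -0.894, -0.001], [0.001, 0.0, -1.0]]
force: [1.8, -3.6, 5.9]
grip_width: 0.12
```

```bash
python3 - <<'E'
from h import *
go((.5622,.173,.191),-18.6)
s,_=snapshot('side');t,_=snapshot('top')
go((.5622,.173,.191),-18.6)
cv2.imwrite('pics/m10.png',np.hstack([crop(t,185,150,40,40,10),crop(s,215,190,40,40,10)]))
E
```

```text
t 27.95 pos [0.5625 0.1718 0.1911] ang -26.67 w 0.12 F [ 1.8 -3.6  5.9] M [-0.81 -0.51  0.75] j7 -2.45
shift [-0.042 -0.046  0.003] turn [ 0.002 -0.01  -0.939]
t 28.05 pos [0.5626 0.1718 0.1911] ang -26.67 w 0.116 F [ 1.9 -3.9  6.2] M [-0.77 -0.55  0.74] j7 -2.45
shift [-0.043 -0.046  0.005] turn [ 0.002 -0.01  -0.939]
```

View pics/m10.png

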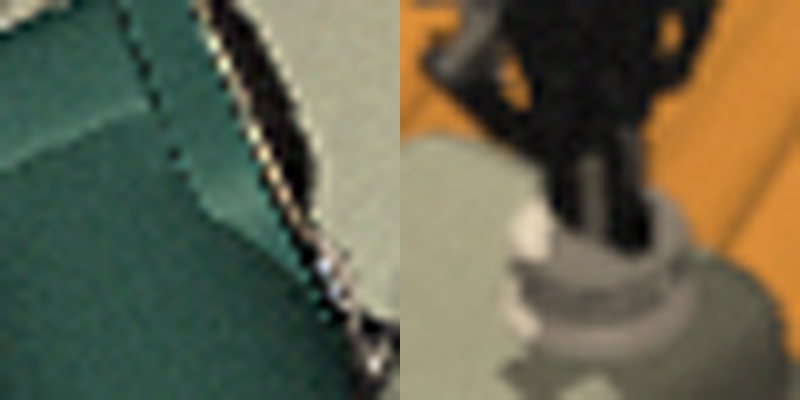

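Request:
apply_moves:
  increments: "255 0 0 -0.05 0 0 -0.2;255 0 0 -0.04 0 0 0;255 0 0 0 0 0 0"

```text
time_s: 28.42
eef_pos: [0.5626, 0.1717, 0.1913]
orientation: [[0.906, -0.424, 0.0], [-0.424, -0.906, -0.0], [0.0, -0.0, -1.0]]
force: [5.9, -2.5, -4.6]
grip_width: 0.114
```

```bash
python3 - <<'E'
from h import *
go((.5625,.1718,.193),-26.7)
E
```

```text
t 28.43 pos [0.5626 0.1717 0.1913] ang -25.09 w 0.114 F [ 5.9 -2.5 -4.6] M [-0.37 -1.39 -0.06] j7 -2.43
shift [-0.004 -0.003 -0.086] turn [-0.001 -0.003  0.187]
```

Request:
apply_moves:
  increments: "255 0.03 0 0.06 0 0 0.1;255 0 0 0 0 0 0.08;255 0 0 0 0 0 0;255 0 0 0 0 0 0"

```text
time_s: 28.92
eef_pos: [0.5625, 0.1717, 0.1912]
orientation: [[0.895, -0.447, -0.0], [-0.447, -0.895, -0.0], [0.0, 0.0, -1.0]]
force: [2.7, -3.0, 2.2]
grip_width: 0.117
```

```bash
python3 - <<'E'
from h import *
go((.5625,.1718,.193),-26.7)
E
```

```text
t 28.93 pos [0.5625 0.1717 0.1912] ang -26.54 w 0.117 F [ 2.7 -3.   2.2] M [-0.75 -0.56  0.72] j7 -2.45
shift [-0.003 -0.001 -0.092] turn [ 0.003 -0.001  0.019]
```

Torque is 0.72 N m at the stop. The vertical force is small, the tool is level, and the cap held against an upward pull. Handing in.

```bash
python3 -c "
from cell import *
print(sign_off())"
```

```text
the job is handed in; nothing more can be done
None
```

The filler cap is on the neck, turned clockwise to its stop and locked. I handed in at about 29 s with the gripper still holding it.

**What I did**
- **Choice of cap:** I took the smaller silver cap, about 63 mm across. The larger silver cap (about 90 mm) and the orange one were left alone, and I did not go near the other things on the bench.
- **First try:** I backed out of the first insertion because one picture made the cap look tilted. I set it down on the tank top, regripped it and inserted it again. An enlarged comparison showed it had been level, so that detour wasn't needed.
- **Pressing and turning:** The cap pressed down to about 12 N with its bar 19 mm above the mouth, which matches the spring figures given. It turned freely to about 80 degrees.

**Last checks**
- **Stop:** The torque rose steadily to 0.66 N m, and I felt the stop again at 0.75. It was 0.72 N m at hand-in.
- **Lock:** With the turning force eased off, a net upward pull of about 4 N moved the cap by only about 0.2 mm.
- **Level:** The last side picture shows the cap sitting level, and the tool's tilt was under 0.1 degree.

**What disagreed**
- **Angle:** The gripper ended at about -26.5 degrees, 8 degrees beyond the -18.6 I got from the board's edges. Either the bar turned slightly in the pads or that estimate was off; the slots themselves suggested about -25.
- **Height:** The gripper height at lock was about 2 mm lower than expected. I put this down to a small slip in the grip or height calibration, but did not confirm which.
- **Side force:** About 4 N of side force remained on the gripper at hand-in.

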